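Release and lift out the candling lamp cassette

ROBOT

A 7-joint arm with a two-finger parallel gripper is mounted at the origin on the work surface. World frame = base frame: x ahead of the robot, y to its left, z up, the work surface at z = 0. Lengths are in mm, angles in rad, forces in N, time in s.
With the tool pointing down it reaches from about 400 to 875 mm from the base axis. Payload 4.4 kg.
Tool frame: the origin (TCP) lies at the very end of the fingers, on their centre line; the grasp point (between the pads) lies 19 mm behind it; z points along the fingers, x is the direction in which the jaws open and shut, and the axes are right-handed (so a half turn about z gives the same grasp; the last joint's range is limited). The gripper opens to 85 mm and grips with 20 to 120 N. Pads are 22 mm wide; open, the fingers measure 114 mm over their backs; the gripper's body (76 mm by 85 mm) begins 54 mm behind the grasp point. The pads swing forward as they close: fully open they stand 13 mm farther back than shut.
Start: joints at [-1.313, 0.628, 0.038, 1.517, -0.027, 0.996, -0.02], TCP at [206.788, 616.244, 231.313] pointing down, gripper open.
Joint ranges: [-3.06, 3.06], [-0.37, 2.12], [-1.25, 1.32], [0.18, 2.47], [-1.1, 4.24], [0.23, 1.98], [-2.94, 2.94]. Speed limits (rad/s): [2.57, 2.57, 3.14, 3.14, 3.14, 3.14, 3.14].

INTERFACE

Orientations are given as [roll, pitch, yaw] about the fixed x, y, z axes, in that order (R = Rz(yaw) Ry(pitch) Rx(roll)).
In Python, from cell import ctrl, get_image, job, models gives the robot as it stands.
- The arm moves only by the tool move_arm, never from a script. Its argument "moves" is a list that holds one entry, the list of rows, each a list of 6 numbers: the shift along the tool's x, y, z in m, then the turn, a rotation vector about the tool's x, y, z in rad. A call has 1 to 20 rows; each row is the pose to reach, as a shift and turn from the pose commanded when the call began, along the tool's axes at that moment; what a row does not reach only later rows make up. A row lasts 1/8 s, in which the tool goes at most 62.5 mm and 10.7 degrees, less where a joint would pass 70% of its speed; a pose out of reach is approached as far as the arm can. A call with a gripper value outside its range is refused whole. "jaw" is the opening, from 0 (shut) to 1 (fully open), set as the call begins (left out, the last holds). The fingers move at their own pace and stop on an object; the grip force is fixed at half the most. Time passes only in rows, so rows that repeat a pose let the fingers close. It gives the time, the measured TCP pose, the force and the opening at its end, in the units of the state.
- ctrl.read_state(): the state, without advancing time (a new reading comes with each control period).
- get_image(name): name is "scene" or "side" or "wrist"; returns a dict with "color" (420x560x3 uint8, blue, green, red), "fov_y" (degrees; the focal length in pixels is half the picture's height over the tangent of half this angle, whatever the lens; pixels are square), "cx", "cy" (the principal point, pixels), "k1" (the pictures are not rectified: a ray, as slopes to the right and down, at radius r is drawn at 1 + k1 r^2 times it, then the intrinsics apply), "origin" and "orientation" of the camera in the world; the wrist camera has in their place "hand_eye" (4x4, takes a point from camera to tool coordinates, whose origin is the TCP and whose axes are the tool frame's). Camera axes: x right, y up, looking along -z (the intrinsics and any distortion apply to the point x, -y, -z); pixel columns grow to the right and rows downward; lengths in mm; the calibration is good to about 2 mm. A picture is of the moment at which its call begins: read the wrist's pose just before it. There is no depth.
- job.finish_job(): hands the job in, once; it reports no verdict.
Trained networks look in the newest picture that a camera, given by its name, has taken for a name from the list of things; names that differ only in an ending like _2 or _b are one class to them, and where a whole thing is asked for, a point or a joint stands for the part that bears it (a point fixed in the world has none). Each returns a list of dicts, best first, with "score" (0 to 1); they miss things now and then, are a little off and sometimes report something else, mostly with a low value. They report only what shows in the picture. A call takes as long as a camera call. They do not tell look-alikes from the thing itself.
- models.cut_out(camera, thing): "pixels" (420x560 bool, what is visible of it) and "uv" ([column, row] in pixels, amid what is visible of it).
- models.place_of(camera, thing): "uv" ([column, row] in pixels: a listed point, or the origin of a listed thing).
The state is a dict: "clock": time; "qpos": joint angles; "qd": joint speeds; "tau": joint torques, N m; "eef_pos": TCP position; "tool_rot": TCP orientation; "force": force on the tool from outside, world axes, zero at the start; "torque": the same for the moment, N m; "width": finger opening in mm.
Only numpy, scipy, OpenCV 4.12 (cv2) and the standard library are available. Lean on these libraries where they do the work, as an engineer would, in place of code of your own. Each camera call takes 0.05 s, during which the arm holds its last target.

TASK

Take the LED lamp cassette out of the white candling lamp box: first turn the dark dial on top clockwise by its yellow bar until its pointer and notch stand at the red index bars, over the cassette's brass tongue, and leave it there; then pinch the cassette's two orange side catches together from outside and lift the cassette straight up, upright, until it hangs at least 6 cm clear above the box. Finish while still holding it there by the two pinched catches, do not put it down or let go; leave the other things on the table alone.

Things in the scene. Friction and masses are not known exactly. Their poses are not given: they have to be found in the camera images.
- lampbox: White candling lamp box fixed to the table, 160 (x) x 300 (y) x 90 mm high; may stand turned. Origin: centre of its underside; z up, x and y along its sides. The cassette sits in a well in its top (opening 48 x 66 mm) at own y = -70 mm; the dial's axis is at own y = +45 mm. Red index bars are painted on its top between them (own y = -20 mm), either side of the brass tongue.
- dial (a joint): Dial angle (rad), growing clockwise seen from above, 0 to 2.9, starting at 0.1 to 0.8. At 0 pointer and rim notch point along the box's +x; at the index, 1.571 (+-0.15), along its -y, to the index bars. The dark disc (radius 54 mm, 9 to 13 mm above the box top) blocks the cassette's tongue unless its notch (28 mm wide, 16 deep) is over it. Stays where left (0.05 N m friction).
- dial_grip (a point): Point on the dial's axis at the height to grip its yellow bar, 36 mm above the box top (126 mm above the table); x axis along the pointer, turning with the dial. The bar is 46 mm long along the pointer, 14 mm wide, from 13 (disc top) to 48 mm above the box top. A black line on the bar and a red one on the disc mark the pointer end.
- cassette: Loose grey LED cassette, under 0.25 kg, with three amber lenses on top. Origin: centre of the underside of its 20 (x) x 60 (y) x 50 mm body that hangs in the well; seated, origin 40 mm above the table, axes as the box's, 4 mm thick end flange (84 mm long) on the box top. A 10 mm brass tongue reaches along +y under the dial's rim. Teeth on the catches lock it under the box top (3 mm play).
- cassette_pinch (a point): Midway between the two catch tabs at pinching height, 74 mm above the cassette's origin (seated: 24 mm above the box top). The tabs are upright orange plates at its +x and -x, 24 mm wide (y), rising to 38 mm above the box top; flat outer faces 45 mm apart free, 29 mm fully pinched. Pinch along the cassette's x axis.
- catch_a (a joint): Inward travel (m) of the catch on the cassette's +x side: 0 free, 0.008 fully pinched against its stop. Its tooth clears the well from about 0.005. Spring: 2.8 N at rest, 8.4 N fully in.
- catch_b (a joint): The same for the catch on the cassette's -x side.
- egg_cup: Chipped white ceramic egg cup, 48 mm across, 62 mm high; origin under its foot. Bystander.
- funnel: Tin funnel standing mouth down, 96 mm across, 100 mm high; origin at the centre of its underside. Bystander.
- spoon: Brown horn spoon, 150 mm long, lying flat along its own x; origin at the middle of its underside. Bystander.
- glasses: Amber safety glasses, opened, 135 mm wide (y), 125 mm deep (x), 44 mm high; origin under the middle. Bystander.
- jar: Glass jar with a white lid, 60 mm across, 75 mm high; origin under its middle. Bystander.
- bin_rim (a point): Middle of the near rim of the small galvanized tilting bin (150 x 210 x 85 mm) that rocks on a pivot pin in a fixed stand, about 115 mm above the table. Bystander.
Not all that is in view belongs to the job. Several things have the shape of the cassette; the one meant has the colours described above.

How it is judged:
By the outcome, as a careful person would: the job done as asked, in the order asked, and still so for the second after the job is handed in, while the arm keeps its last pose, push and grip.
It also fails if it takes over 45 s, if anything falls off the work surface, if the arm or the gripper's body presses on something with over 40 N, if the wrist force passes 120 N, or if a joint passes its speed limit or range.

## Working session

There is one attempt and no reset: what is moved stays moved. The work goes in short steps, Python scripts to look and compute and a tool call to move; the robot and the scene stay as the last step left them, time stands still between calls to the robot, and variables do not carry over. Pictures are saved under pics/ and viewed, and the job is handed in when it is done.

Besides the shell and the picture viewer there is one more tool, called after "Call:" as name(argument=value, ...), one argument or row to a line, values as JSON. move_arm: Moves the arm, as the interface text tells. Its arguments: {"type":"object","properties":{"moves":{"type":"array","items":{"type":"array","items":{"type":"array","items":{"type":"number"}}}},"jaw":{"type":"number"}},"required":["moves"]}

```bash
ls; mkdir -p pics
cat > h.py <<'E'
import numpy as np, cv2
from cell import ctrl,get_image,job,models
from scipy.spatial.transform import Rotation as R
def save(n,im): cv2.imwrite('pics/'+n+'.png',im)
def K(im):
    f=210/np.tan(np.radians(im['fov_y'])/2); return f,im['cx'],im['cy'],im['k1']
def cam(im,st=None):
    if 'origin' in im:
        o=np.array(im['orientation'],float)
        Rm=o if o.shape==(3,3) else R.from_euler('xyz',o).as_matrix()
        return Rm,np.array(im['origin'],float)
    T=np.array(im['hand_eye']); Rt=rot(st); return Rt@T[:3,:3], Rt@T[:3,3]+np.array(st['eef_pos'])
def rot(st):
    o=np.array(st['tool_rot'],float)
    return o if o.shape==(3,3) else R.from_euler('xyz',o).as_matrix()
def ray(im,uv,st=None):
    f,cx,cy,k1=K(im); d=np.array([(uv[0]-cx)/f,(uv[1]-cy)/f]); s=d.copy()
    for _ in range(30): s=d/(1+k1*(s@s))
    Rm,o=cam(im,st); v=Rm@np.array([s[0],-s[1],-1]); return o,v
def atz(im,uv,z,st=None):
    o,v=ray(im,uv,st); return o+v*(z-o[2])/v[2]
def proj(im,p,st=None):
    f,cx,cy,k1=K(im); Rm,o=cam(im,st); q=Rm.T@(np.array(p,float)-o); s=np.array([q[0],-q[1]])/-q[2]
    s=s*(1+k1*(s@s)); return np.array([cx+f*s[0],cy+f*s[1]])
E
python3 - <<'E'
from h import *
st=ctrl.read_state(); print(st)
for n in ['scene','side','wrist']:
    im=get_image(n); save(n+'0',im['color']); print({k:v for k,v in im.items() if k!='color'})
    for t in ['lampbox','dial_grip','cassette','cassette_pinch']:
        print(n,t,[(np.round(d['uv']),round(d['score'],2)) for d in models.place_of(n,t)])
E
```

```text
pics
{'clock': 0.0, 'qpos': array([-1.31284323,  0.62935594,  0.03840069,  1.51835207, -0.02698668,
        0.99628997, -0.02002174]), 'qd': array([ 1.34183365e-03, -9.58892277e-04,  1.34952644e-04,  1.88763775e-05,
       -9.64089389e-04,  1.03297844e-04,  2.18491876e-04]), 'tau': array([-1.16925216e-04, -5.63385737e+01,  1.22596722e+00, -1.93445045e+01,
        1.09487964e-02,  1.04563544e-02,  5.60654158e-06]), 'eef_pos': array([206.53977304, 615.66395125, 230.38706547]), 'tool_rot': array([3.14158061e+00, 1.88852440e-03, 1.24706247e+00]), 'force': array([0.01425482, 0.66957943, 0.0324592 ]), 'torque': array([ 0.02406608, -0.00030435, -0.01041348]), 'width': 85.12573429845153}
{'fov_y': 51.62987909596963, 'cx': 278.7596814904199, 'cy': 210.70764736220082, 'k1': -0.07189115430019825, 'origin': array([ 982.34262094,  418.6453133 , 1110.7075431 ]), 'orientation': array([0.52776317, 0.00635039, 2.35344321])}
scene lampbox [(array([304., 232.]), 0.9)]
scene dial_grip [(array([319., 217.]), 0.62)]
scene cassette [(array([333., 193.]), 0.92), (array([286., 209.]), 0.9), (array([368., 350
[... 399 characters left out ...]
6.]), 0.76)]
side cassette [(array([349., 271.]), 0.95), (array([290., 226.]), 0.83)]
side cassette_pinch [(array([287., 208.]), 0.94), (array([354., 247.]), 0.78)]
{'fov_y': 70.07747688297, 'cx': 276.7910336093737, 'cy': 206.540729132768, 'k1': 0.0037102840147826993, 'hand_eye': array([[ 9.99999828e-01, -5.69376520e-04, -1.41839065e-04,
        -6.07954732e-01],
       [-5.84345513e-04, -9.44337006e-01, -3.28979145e-01,
        -8.43595982e+01],
       [ 5.33691221e-05,  3.28979171e-01, -9.44337176e-01,
        -1.44488992e+02],
       [ 0.00000000e+00,  0.00000000e+00,  0.00000000e+00,
         1.00000000e+00]])}
wrist lampbox []
wrist dial_grip []
wrist cassette []
wrist cassette_pinch []
```

View pics/scene0.png

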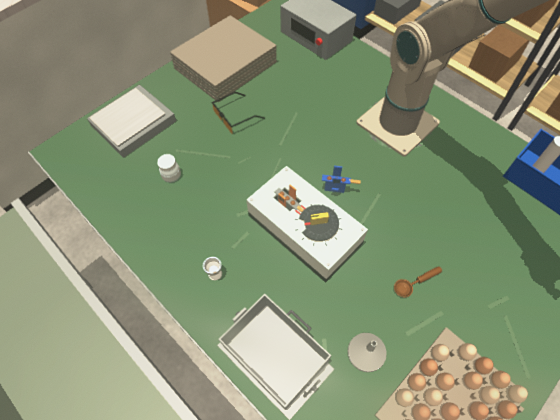

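View pics/side0.png

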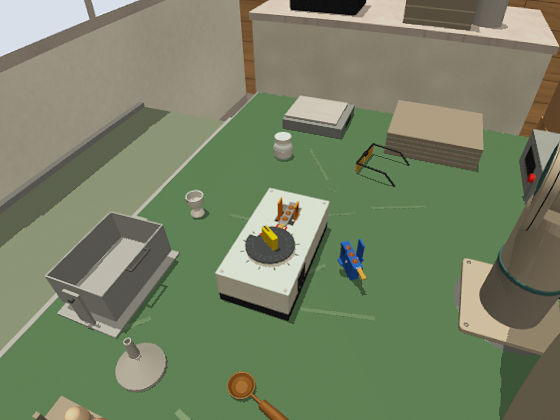

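Run:
```python
from h import *
a=cv2.imread('pics/scene0.png')[130:290,210:400]; b=cv2.imread('pics/side0.png')[180:330,180:400]
save('c0',np.hstack([cv2.resize(a,(380*480//480,320)),cv2.resize(b,(420,320))]))
```

```text
(no output)
```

View pics/c0.png

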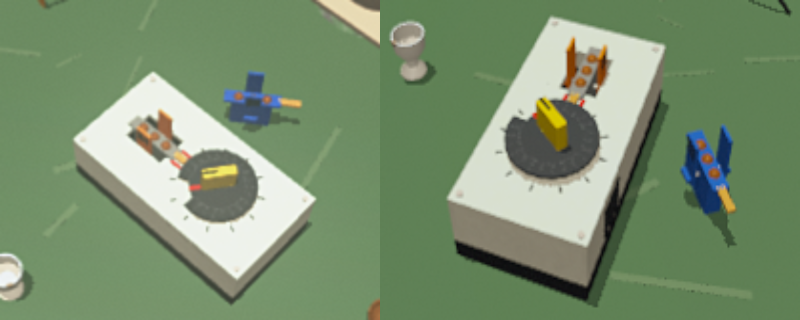

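The candidates for the cassette are the blue one lying on the table (scene 338,182) and the grey one with orange tabs and amber lenses in the white box (scene 289,197). The grey one fits the description. In the crop, the dial's pointer and notch sit at about (192,187), to the left of the index. Next I'll fit the box pose.

Run:
```python
from h import *
for n,zz in [('scene',90),('side',90)]:
    im=get_image(n)
    for t,z in [('lampbox',0),('dial_grip',126),('cassette',40),('cassette_pinch',114)]:
        for d in models.place_of(n,t): print(n,t,round(d['score'],2),np.round(atz(im,d['uv'],z),0))
    m=models.cut_out(n,'lampbox')[0]['pixels']
    g=im['color'].astype(int); w=(m&(g.min(2)>(190 if n=='scene' else 170))).astype(np.uint8)
    w=cv2.morphologyEx(w,cv2.MORPH_OPEN,np.ones((3,3)))
    cs,_=cv2.findContours(w,0,2); c=max(cs,key=cv2.contourArea)
    P=np.array([atz(im,p[0],90)[:2] for p in cv2.convexHull(c)],np.float32)
    print(n,cv2.minAreaRect(P))
```

```text
scene lampbox 0.96 [523.  57.   0.]
scene dial_grip 0.72 [517.  94. 126.]
scene cassette 0.65 [526. -16.  40.]
scene cassette 0.56 [391.  40.  40.]
scene cassette_pinch 0.95 [520. -16. 114.]
scene cassette_pinch 0.6 [368.  40. 114.]
scene ((521.1873168945312, 53.211456298828125), (160.25772094726562, 299.8423156738281), 0.685768723487854)
side lampbox 0.64 [515.  57.   0.]
side lampbox 0.59 [422. 377.   0.]
side dial_grip 0.84 [514. 102. 126.]
side dial_grip 0.27 [494.  60. 126.]
side cassette 0.87 [524. -18.  40.]
side cassette 0.66 [352.  61.  40.]
side cassette_pinch 0.93 [347.  60. 114.]
side cassette_pinch 0.67 [519.  -9. 114.]
side ((519.5330810546875, 54.96482849121094), (160.09934997558594, 298.4575500488281), 1.0865391492843628)
```

```bash
cat >> h.py <<'E'
def goal(pos,yaw,st=None,tilt=True):
    "shift/turn from measured pose to tool-down pose"
    st=st or ctrl.read_state(); Rt=rot(st)
    s=Rt.T@(np.array(pos,float)-st['eef_pos'])/1000
    w=(R.from_matrix(Rt).inv()*R.from_euler('xyz',[np.pi,0,yaw])).as_rotvec()
    return np.round(s,4),np.round(w,4)
E
python3 - <<'E'
from h import *
im=get_image('scene'); p=atz(im,(306,223.5),103); print(p, np.degrees(np.arctan2(p[1]-99,p[0]-520)))
print(goal((520,99,260),1.1))
E
```

```text
[547.52777554  78.66486225 103.        ] -36.45378032904138
(array([-0.3907,  0.4615, -0.0287]), array([-0.   , -0.   ,  0.147]))
```

Call:
move_arm(
  moves=[
    [[-0.391, 0.4615, -0.029, 0, 0, 0.31], [-0.391, 0.4615, -0.029, 0, 0, 0.31], [-0.391, 0.4615, -0.029, 0, 0, 0.31], [-0.391, 0.4615, -0.029, 0, 0, 0.31], [-0.391, 0.4615, -0.029, 0, 0, 0.31], [-0.391, 0.4615, -0.029, 0, 0, 0.31], [-0.391, 0.4615, -0.029, 0, 0, 0.31], [-0.391, 0.4615, -0.029, 0, 0, 0.31], [-0.391, 0.4615, -0.029, 0, 0, 0.31], [-0.391, 0.4615, -0.029, 0, 0, 0.31], [-0.391, 0.4615, -0.029, 0, 0, 0.31], [-0.391, 0.4615, -0.029, 0, 0, 0.31], [-0.391, 0.4615, -0.029, 0, 0, 0.31], [-0.391, 0.4615, -0.029, 0, 0, 0.31]],
  ],
  jaw=1,
)

```text
clock: 3.15
eef_pos: [519.4, 100.0, 260.3]
tool_rot: [-3.141, -0.0, 0.939]
force: [0.1, 0.0, -0.8]
width: 85.3
```

Run:
```python
from h import *
st=ctrl.read_state(); im=get_image('wrist'); save('w1',im['color']); print(st['clock'],st['eef_pos'],st['tool_rot'],st['qpos'])
for t,z in [('lampbox',0),('dial_grip',126),('cassette',40),('cassette_pinch',114)]:
    for d in models.place_of('wrist',t): print(t,round(d['score'],2),d['uv'],np.round(atz(im,d['uv'],z,st),1))
```

```text
3.15 [519.40140338  99.99996561 260.28298528] [-3.14111823e+00 -1.35723685e-04  9.39235235e-01] [-0.37320905  0.42549533  0.18656993  1.82152938 -0.09817883  0.90367807
  0.79717843]
lampbox 0.58 [249.5, 188.1] [520.3  51.6   0. ]
lampbox 0.2 [277.5, 196.9] [553.9  75.6   0. ]
dial_grip 0.79 [274.0, 198.1] [520.9  95.1 126. ]
cassette 0.9 [148.2, 96.9] [359.9  34.1  40. ]
cassette_pinch 0.88 [188.4, 254.6] [520.9 -20.7 114. ]
cassette_pinch 0.72 [120.6, 98.1] [364.4  36.4 114. ]
```

View pics/w1.png

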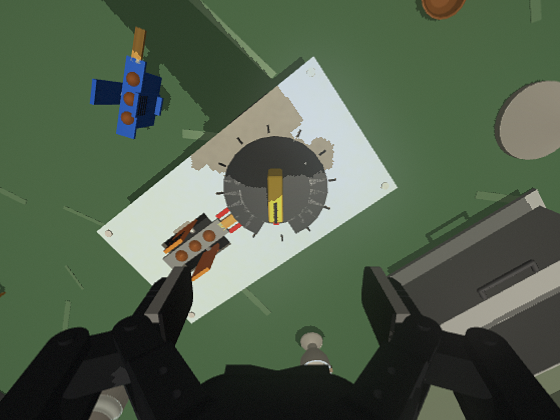

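The wrist view shows the bar at (275,195) with the pointer end at its lower end (275,215), the notch at (278,228), the box top corners at (316,57), (97,233), (397,187) and (191,323), and the cassette at (195,246).

Run:
```python
from h import *
st=ctrl.read_state(); im=get_image('wrist'); c=im['color']
P=[atz(im,p,90,st)[:2] for p in [(316,57),(97,233),(397,187),(191,323)]]
print(np.round(P,1)); print(cv2.minAreaRect(np.array(P,np.float32)))
# yellow bar top
h=cv2.cvtColor(c,cv2.COLOR_BGR2HSV); m=cv2.inRange(h,(20,120,60),(34,255,255)); m[:,:240]=0;m[:,310:]=0; m[:160]=0;m[235:]=0
m=cv2.morphologyEx(m,cv2.MORPH_CLOSE,np.ones((7,7)))
cs,_=cv2.findContours(m,0,2); k=max(cs,key=cv2.contourArea)
Q=np.array([atz(im,q[0],138,st)[:2] for q in k],np.float32); print('bar',cv2.minAreaRect(Q))
for uv in [(278,230)]: print('notch',atz(im,uv,103,st))
# predicted overlay
o=cv2.resize(c[130:310,140:360],(770,630))
save('w1c',cv2.resize(c[130:310,140:360],None,fx=3.3,fy=3.3,interpolation=cv2.INTER_CUBIC))
```

```text
[[ 441.1  202.4]
 [ 444.1 -101.6]
 [ 599.3  202.5]
 [ 602.8  -99.1]]
((521.94921875, 51.18157958984375), (158.6971893310547, 303.96502685546875), 0.5642333030700684)
bar ((516.9661865234375, 99.13823699951172), (13.597280502319336, 51.79792785644531), 55.160518646240234)
notch [559.23355641  71.33045936 103.        ]
```

View pics/w1c.png

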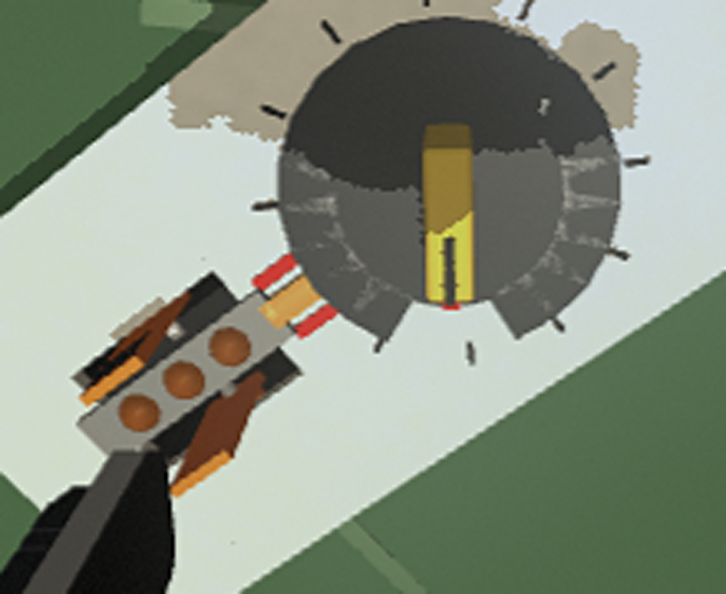

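Run:
```python
from h import *
print(goal((520,98.5,111),0.963))
```

```text
(array([-0.0002,  0.0004,  0.1493]), array([-0.    , -0.    , -0.0257]))
```

Call:
move_arm(
  moves=[
    [[0, 0, 0.05, 0, 0, -0.025], [0, 0, 0.1, 0, 0, -0.025], [0, 0, 0.135, 0, 0, -0.025], [0, 0, 0.149, 0, 0, -0.025], [0, 0, 0.149, 0, 0, -0.025]],
  ],
)

```text
clock: 4.08
eef_pos: [519.8, 98.6, 111.0]
tool_rot: [-3.141, 0.001, 0.962]
force: [-0.3, 0.0, 0.1]
width: 85.5
```

Call:
move_arm(
  moves=[
    [[0, 0, 0, 0, 0, 0], [0, 0, 0, 0, 0, 0], [0, 0, 0, 0, 0, 0], [0, 0, 0, 0, 0, 0], [0, 0, 0, 0, 0, 0], [0, 0, 0, 0, 0, 0]],
  ],
  jaw=0,
)

```text
clock: 4.82
eef_pos: [519.5, 97.9, 112.0]
tool_rot: [3.142, 0.001, 0.962]
force: [-2.5, -2.0, 6.9]
width: 13.0
```

Call:
move_arm(
  moves=[
    [[0, 0, 0, 0, 0, 0.12], [0, 0, 0, 0, 0, 0.24], [0, 0, 0, 0, 0, 0.36], [0, 0, 0, 0, 0, 0.48], [0, 0, 0, 0, 0, 0.6], [0, 0, 0, 0, 0, 0.72], [0, 0, 0, 0, 0, 0.84], [0, 0, 0, 0, 0, 0.95], [0, 0, 0, 0, 0, 0.95], [0, 0, 0, 0, 0, 0.95]],
  ],
)

```text
clock: 6.08
eef_pos: [519.0, 97.6, 111.9]
tool_rot: [3.141, 0.001, 0.011]
force: [-4.3, -2.6, 6.8]
width: 13.0
```

Run:
```python
from h import *
st=ctrl.read_state(); im=get_image('wrist'); save('w2',im['color']); print(st['torque'],st['qpos'])
```

```text
[-0.52145733  0.64758176 -0.01727845] [-0.50010868  0.66619149  0.39863509  1.97259469 -0.44502947  0.58989314
  0.20844085]
```

View pics/w2.png

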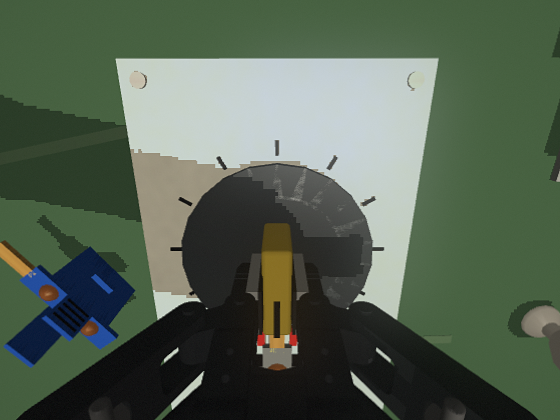

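Call:
move_arm(
  moves=[
    [[0, 0, 0, 0, 0, 0], [0, 0, 0, 0, 0, 0], [0, 0, 0, 0, 0, 0], [0, 0, 0, 0, 0, 0]],
  ],
  jaw=1,
)

```text
clock: 6.62
eef_pos: [519.9, 98.8, 111.2]
tool_rot: [-3.142, 0.0, 0.012]
force: [0.0, -0.1, -0.2]
width: 83.6
```

Call:
move_arm(
  moves=[
    [[0, 0, -0.04, 0, 0, 0], [0, 0, -0.1, 0, 0, 0], [0, 0.03, -0.15, 0, 0, 0], [0, 0.07, -0.15, 0, 0, 0], [0.001, 0.114, -0.15, 0, 0, 0], [0.001, 0.114, -0.15, 0, 0, 0], [0.001, 0.114, -0.15, 0, 0, 0]],
  ],
)

```text
clock: 7.5
eef_pos: [522.2, -14.7, 261.1]
tool_rot: [-3.141, 0.0, 0.012]
force: [-0.1, -0.0, -0.3]
width: 85.5
```

Run:
```python
from h import *
st=ctrl.read_state(); im=get_image('wrist'); save('w3',im['color']); print(st['clock'],st['eef_pos'],st['tool_rot'],st['qpos'])
for n in ['wrist','scene','side']:
  i2=get_image(n); save(n+'3',i2['color'])
  for t,z in [('lampbox',0),('dial_grip',126),('cassette',40),('cassette_pinch',114)]:
    for d in models.place_of(n,t): print(n,t,round(d['score'],2),d['uv'],np.round(atz(i2,d['uv'],z,st),1))
```

```text
7.5 [522.16473392 -14.70862103 261.13506769] [-3.14078861e+00  3.69172209e-04  1.18802671e-02] [-0.40086033  0.45640429  0.54891333  1.84354986 -0.29348864  0.92301028
  0.29359143]
wrist lampbox 0.93 [274.7, 117.4] [519.  51.   0.]
wrist dial_grip 0.82 [273.7, 66.1] [518.5  98.4 126. ]
wrist cassette 0.72 [274.1, 173.6] [519.1 -14.3  40. ]
wrist cassette 0.56 [148.9, 136.8] [369.1  28.6  40. ]
wrist cassette 0.44 [274.8, 194.6] [520.3 -41.6  40. ]
wrist cassette 0.15 [275.5, 67.7] [519.6 105.8  40. ]
wrist cassette_pinch 0.95 [124.2, 145.8] [375.1  28.  114. ]
wrist cassette_pinch 0.65 [276.8, 194.6] [522.6 -19.1 114. ]
scene lampbox 0.82 [303.7, 230.3] [524.1  54.4   0. ]
scene dial_grip 0.85 [317.9, 216.8] [521.2  94.9 126. ]
scene cassette 0.86 [286.8, 207.6] [521.1 -17.2  40. ]
scene cassette_pinch 0.97 [287.9, 192.6] [516.9 -18.1 114. ]
scene cassette_pinch 0.59 [338.0, 172.7] [370.7  35.7 114. ]
side lampbox 0.57 [278.7, 260.0] [517.6  53.1   0. ]
side dial_grip 0.95 [271.8, 237.0] [512.8 100.  126. ]
side cassette 0.64 [347.7, 270.9] [349.4  60.6  40. ]
side cassette 0.58 [291.8, 226.3] [514.4 -29.3  40. ]
side cassette_pinch 0.8 [353.1, 246.9] [347.1  55.9 114. ]
side cassette_pinch 0.61 [289.1, 207.7] [516.  -13.7 114. ]
side cassette_pinch 0.54 [194.7, 214.2] [712.7  84.5 114. ]
side cassette_pinch 0.22 [273.1, 235.8] [516.3  84.9 114. ]
```

View pics/w3.png

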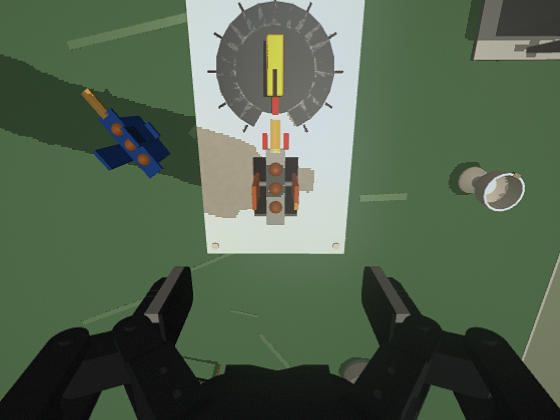

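Run:
```python
from h import *
st=ctrl.read_state(); im=get_image('wrist'); c=im['color']
save('w3c',cv2.resize(c[90:240,200:350],(750,600),interpolation=cv2.INTER_CUBIC))
for uv in [(275.5,170),(275.5,188),(275.7,207)]: print(np.round(atz(im,uv,95,st),1))
h=cv2.cvtColor(c,cv2.COLOR_BGR2HSV); m=cv2.inRange(h,(3,130,40),(18,255,255)); 
n,l,s,ce=cv2.connectedComponentsWithStats(m[150:230,235:315]); print(s,ce)
```

```text
[521.1   1.4  95. ]
[521.3 -18.3  95. ]
[521.8 -39.9  95. ]
[[   0    0   80   80 5768]
 [  34   12   13   13  123]
 [  17   22    7   37  189]
 [  61   25    1    4    4]
 [  35   32   12   12  115]
 [  59   35    5   24   97]
 [  35   51   12   12  104]] [[39.73335645 39.55963939]
 [40.11382114 18.22764228]
 [19.83597884 40.19047619]
 [61.         26.5       ]
 [40.32173913 37.54782609]
 [60.56701031 46.43298969]
 [40.18269231 56.28846154]]
```

View pics/w3c.png

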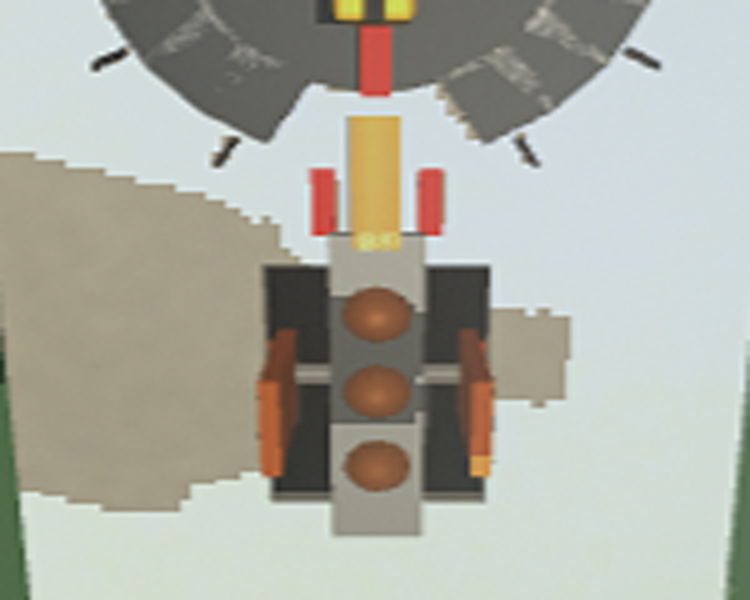

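Run:
```python
from h import *
st=ctrl.read_state(); im=get_image('wrist')
for uv in [(252,197),(298.6,197),(275,185.5),(275,208.7)]: print(np.round(atz(im,uv,128,st),1))
print(goal((521.2,-16.5,99),0.013))
```

```text
[498.6 -18.4 128. ]
[543.9 -17.8 128. ]
[520.9  -6.5 128. ]
[521.1 -30.1 128. ]
(array([-0.0011,  0.0012,  0.1623]), array([-0.    ,  0.    , -0.0011]))
```

Call:
move_arm(
  moves=[
    [[-0.001, 0.002, 0.05, 0, 0, 0], [-0.001, 0.002, 0.1, 0, 0, 0], [-0.001, 0.002, 0.14, 0, 0, 0], [-0.001, 0.002, 0.162, 0, 0, 0], [-0.001, 0.002, 0.162, 0, 0, 0]],
  ],
)

```text
clock: 9.02
eef_pos: [520.1, -17.4, 97.9]
tool_rot: [-3.142, 0.003, 0.012]
force: [-0.1, -0.5, -0.3]
width: 85.4
```

Run:
```python
from h import *
for n in ['wrist','scene','side']: im=get_image(n); save(n+'4',im['color'])
a=cv2.imread('pics/wrist4.png')[150:420,140:420]; b=cv2.imread('pics/side4.png')[150:310,210:370]
save('c4',np.hstack([cv2.resize(a,(400,386)),cv2.resize(b,(386,386))]))
```

```text
(no output)
```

View pics/c4.png

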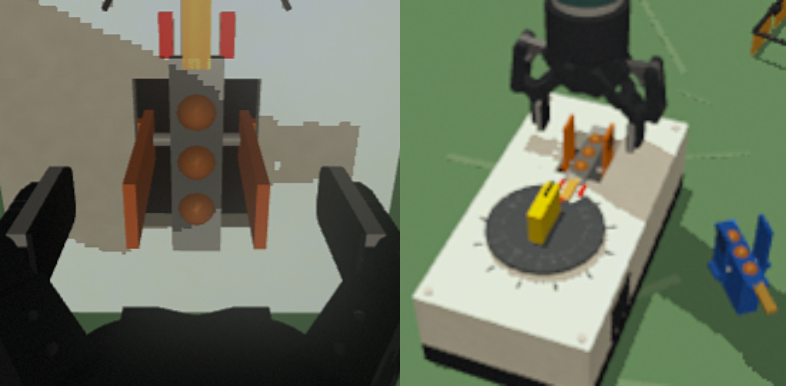

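The fingers straddle both tabs (left-crop 135 and 258) symmetrically, so I'll close.

Call:
move_arm(
  moves=[
    [[0.001, 0, 0, 0, 0, 0], [0.001, 0, 0, 0, 0, 0], [0.001, 0, 0, 0, 0, 0], [0.001, 0, 0, 0, 0, 0], [0.001, 0, 0, 0, 0, 0], [0.001, 0, 0, 0, 0, 0]],
  ],
  jaw=0,
)

```text
clock: 9.93
eef_pos: [522.5, -17.3, 101.3]
tool_rot: [-3.14, -0.001, 0.012]
force: [-5.0, 0.4, 18.4]
width: 21.8
```

Run:
```python
from h import *
for n in ['wrist','side']: im=get_image(n); save(n+'5',im['color'])
a=cv2.imread('pics/wrist5.png')[150:420,140:420]; b=cv2.imread('pics/side5.png')[150:310,210:370]
save('c5',np.hstack([cv2.resize(a,(400,386)),cv2.resize(b,(386,386))]))
```

```text
(no output)
```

View pics/c5.png

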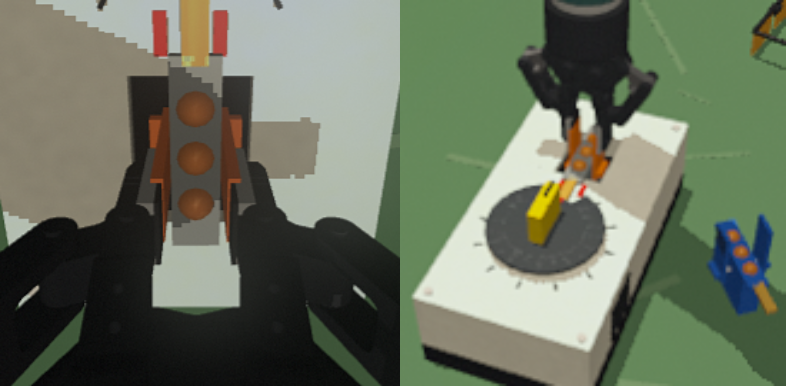

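Run:
```python
from h import *
st=ctrl.read_state(); print(st['eef_pos'],st['force'],st['width'],st['torque'])
a=cv2.imread('pics/wrist5.png')[190:330,200:350]; b=cv2.imread('pics/side5.png')[180:240,260:310]
save('c5b',np.hstack([cv2.resize(a,(450,420),interpolation=2),cv2.resize(b,(350,420),interpolation=2)]))
```

```text
[522.46792917 -17.21504035 101.25061441] [-4.04122432  0.36287372 18.43674963] 21.107205171723503 [0.17694501 0.99956161 0.08404571]
```

View pics/c5b.png

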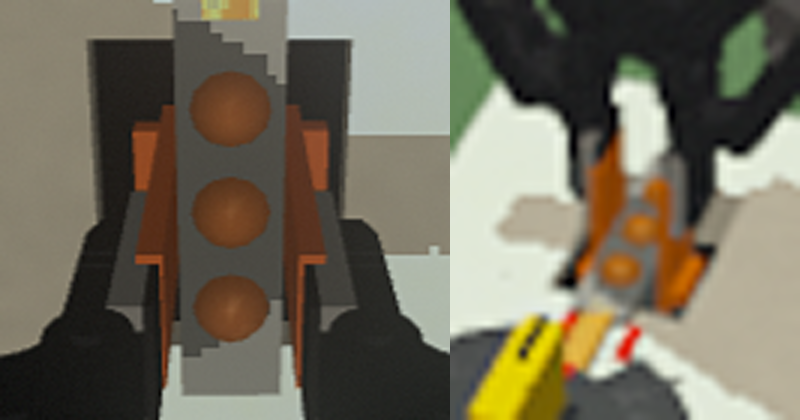

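Call:
move_arm(
  moves=[
    [[0, 0, -0.003, 0, 0, 0], [0, 0, -0.006, 0, 0, 0], [0, 0, -0.008, 0, 0, 0], [0, 0, -0.01, 0, 0, 0]],
  ],
)

```text
clock: 10.52
eef_pos: [522.1, -17.2, 109.2]
tool_rot: [3.142, 0.001, 0.012]
force: [0.4, 0.1, -1.7]
width: 21.1
```

Run:
```python
from h import *
st=ctrl.read_state(); print(st['eef_pos'],st['force'],st['width'],st['torque'])
for n in ['wrist','side']: im=get_image(n); save(n+'6',im['color'])
a=cv2.imread('pics/wrist6.png')[190:330,200:350]; b=cv2.imread('pics/side6.png')[170:240,260:310]
save('c6',np.hstack([cv2.resize(a,(450,420),interpolation=2),cv2.resize(b,(350,420),interpolation=2)]))
```

```text
[522.11665749 -17.23282777 109.17139128] [ 0.41447468  0.14929025 -1.67711234] 21.070867537201377 [ 0.00590098 -0.02513103 -0.00156382]
```

View pics/c6.png

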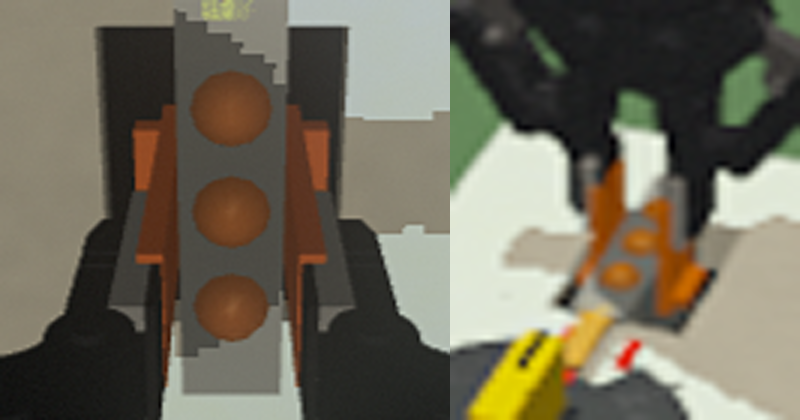

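Call:
move_arm(
  moves=[
    [[0, 0, -0.01, 0, 0, 0], [0, 0, -0.02, 0, 0, 0], [0, 0, -0.035, 0, 0, 0], [0, 0, -0.05, 0, 0, 0], [0, 0, -0.065, 0, 0, 0], [0, 0, -0.08, 0, 0, 0], [0, 0, -0.095, 0, 0, 0], [0, 0, -0.11, 0, 0, 0], [0, 0, -0.125, 0, 0, 0], [0, 0, -0.135, 0, 0, 0], [0, 0, -0.14, 0, 0, 0], [0, 0, -0.14, 0, 0, 0], [0, 0, -0.14, 0, 0, 0]],
  ],
)

```text
clock: 12.25
eef_pos: [521.9, -17.2, 248.8]
tool_rot: [3.142, 0.001, 0.012]
force: [-0.3, 0.3, -2.8]
width: 21.3
```

Run:
```python
from h import *
st=ctrl.read_state(); print(st['eef_pos'],st['force'],st['width'],st['torque'])
for n in ['wrist','side','scene']: im=get_image(n); save(n+'7',im['color'])
a=cv2.imread('pics/wrist7.png')[150:420,140:420]; b=cv2.imread('pics/side7.png')[120:310,210:370]
save('c7',np.hstack([cv2.resize(a,(400,460)),cv2.resize(b,(390,460))]))
```

```text
[521.94345661 -17.18225832 248.83228096] [-0.31102514  0.27115898 -2.79234873] 21.278387190978606 [-0.02164891 -0.00525003  0.02153553]
```

View pics/c7.png

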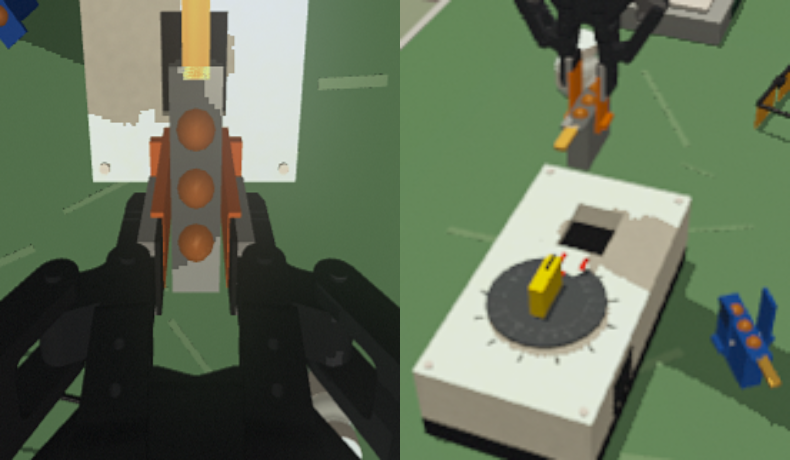

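View pics/scene7.png

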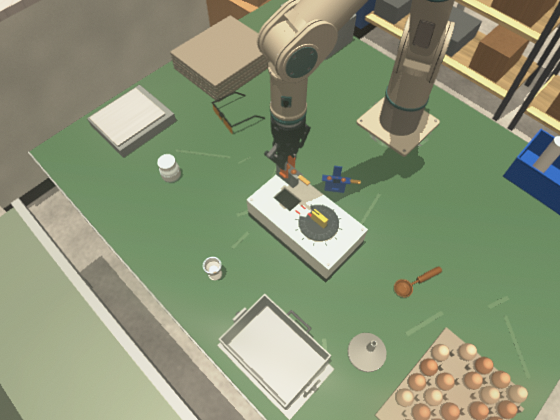

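Run:
```python
from h import *
im=get_image('side'); print([np.round(proj(im,(522,-17,z))) for z in (150,165,188)])
st=ctrl.read_state(); print(st['eef_pos'],st['width'],st['force'],st['clock']); print(job.finish_job())
```

```text
[array([287., 194.]), array([287., 189.]), array([287., 181.])]
[522.10667876 -17.28184358 248.96453885] 20.84679662324238 [ 0.29338906  0.61288802 -1.47827768] 12.45
the job is handed in; nothing more can be done
None
```

I turned the dial, pulled the cassette and handed the job in at about 12.5 s with the cassette still held above the box.

- **Dial:** I gripped the yellow bar and turned it about 0.95 rad clockwise. The wrist picture then showed the pointer and notch on the index bars, centred over the brass tongue. In the last side and scene pictures it still points there.
- **Cassette:** I pinched the two orange catches of the grey cassette, not the blue look-alike on the table. I then lifted it straight up 148 mm.
- **Last checks:** The pictures show it upright, with the well empty and both tabs between the pads. The load was steady at about 1.5–2.8 N. From the lift, its underside should be about 98 mm above the box top. A rough check in the side picture agrees it is well clear, but I did not measure the height separately. The bystanders looked undisturbed in the scene view.

Two readings did not fit neatly:
- **Finger opening:** It read about 21 mm, against the 29 mm expected with the catches fully pinched. The picture showed both tabs pressed in, about 27 mm over their outer faces, and the cassette came out freely.
- **Force while closing:** It rose briefly to 18 N upward when the fingers closed on the catches. It was gone once the lift began.

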